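Unlock the reagent strongbox and hold the latch drawn

TASK

Unlock the reagent strongbox for me: lift the blue-headed key off its hook on the key stand, push it fully home into the lock on top of the box (the pins are a bit sticky), and only then turn it a quarter turn clockwise, seen from above, against the latch spring. Keep holding the key turned while the lid springs ajar, and finish still gripping the key, fully home and fully turned. Leave the orange-headed key hanging and do not disturb the jar or the weight.

Things in the scene. Friction and masses are not known exactly. Their poses are not given: they have to be found in the camera images.
- key_head (a point): The key to use: blue plastic head, steel blade, 35 g, hanging blade down on either hook of the key stand. Point: centre of the head, 32 mm above the seat. z up along the key (blade to -z), y across the head, x through its thickness. Head 36 mm wide (y), 9 thick (x), 8 to 56 mm above the seat; its long edges at y = +-18 mm are flat and upright, good to grip from above.
- key_window (a point): Middle of the window in the upper half of the same key's head, 39 mm above the seat; same axes. The window goes through along x, is 22 mm wide, its floor 28 mm and its roof's peak 50 mm above the seat. The hook passes through it and the key hangs from the peak.
- key_seat (a point): Seat of the same key, same axes: on its centre line, at the underside of the steel neck (neck 16 x 6 mm, 9 mm tall). Fully home, this point meets keyhole. The blade is the same both ways round, so half a turn about z fits as well.
- key_tip (a point): Pointed tip of the same key's blade, 33.5 mm below the seat. From the seat down: round shank 4.2 mm across for 8.5 mm, then the blade, 4.2 mm thick (x), 10 mm wide (y) over its teeth; its last 2.4 mm narrow to a point in y and are 2.6 mm thick.
- keyhole (a point): Centre of the keyhole in the fixed brass lock face (20 mm across, in a steel ring 33 mm across, 4 mm high), 117 mm above the bench, level. Axes are the box's: x towards the lid, y along the front, z up. Slot along y: 11 mm long, 4.9 mm wide, mouth widened all round by a 2.5 mm, 45 degree chamfer. The face is 7 mm thick; the slot goes on below, 40 mm deep in all. The key goes straight down.
- slot (a point): Point on the lock axis 22.5 mm below the face; turns with the cylinder, its y along the cylinder's slot. Four sprung, sticky pins, 13.5 and 22.5 mm down, press on the blade's two toothed edges: expect 4 to 15 N going in, in clicks; a small wiggle helps. The fixed face resists turning until the key is fully home (only then its round shank is in the face), and keeps the key in when turned.
- plug (a joint): Turn of the lock cylinder under the face (rad): 0 at rest, growing clockwise seen from above, stop at 1.571. A spring turns it back with 0.03 N m at rest, 0.12 N m at the stop, when let go. Play in the slot and the grip lets the key turn 0.1 to 0.3 rad before the cylinder follows, so turn the hand a little past a quarter, up to the stop. The latch bolt is drawn from about 1.1 rad on.
- lid (a joint): Opening of the strongbox lid (rad): 0 shut, hinged along the back of the box. Once the bolt is drawn a spring raises the lid by itself over one to three seconds to about 0.15 rad (front edge 26 mm up), where it stays.
- lid_edge (a point): Middle of the lid's front upper edge, 169 mm from the hinge. The strongbox is cream painted steel, 250 mm deep (x), 220 wide (y), 113 high, fixed to the bench. In front of the lid is a fixed deck 80 mm deep with the lock: its axis 35 mm behind the box's front edge, 45 mm before the lid's edge.
- keystand: White steel key stand, fixed: base 110 x 160 mm, one 12 mm post, crossbar 150 mm long, 143 to 157 mm up. Origin on the bench under the middle of the bar's front face; x back through the bar, y along it. Two 4 mm wire hooks point to -x at y = +-60 mm, 150 mm up: level for 52 mm, then turned up 6 mm (tip 59 mm out). Keys hang 36 mm out. One comes off when lifted 8 to 15 mm, then drawn off along -x.
- spare_key_head (a point): Bystander: centre of the head of an orange-headed key of the same shape, hanging on the other hook. Axes as for the blue key.
- jar_mid (a point): Bystander: middle of an amber glass jar with white cap, 52 mm across, 75 mm tall, standing on the bench.
- weight_mid (a point): Bystander: middle of a steel 500 g balance weight, 38 mm across, 68 mm tall with its knob, standing on the bench.
There are look-alikes about, which are no part of the job. Of the things like the part that bears key_head, leave any that is white; of the rest the smaller one is meant.

How it is judged:
By the outcome, as a careful person would: the job done as asked, in the order asked, and still so for the second after the job is handed in, while the arm keeps its last pose, push and grip.
It also fails if it takes over 58 s, if anything falls off the work surface, if the arm or the gripper's body presses on something with over 40 N, if the wrist force passes 120 N, or if a joint passes its speed limit or range.

ROBOT

A 6-joint arm with a two-finger parallel gripper is mounted at the origin on the work surface. World frame = base frame: x ahead of the robot, y to its left, z up, the work surface at z = 0. Lengths are in m, angles in rad, forces in N, time in s.
With the tool pointing down it reaches from about 0.25 to 0.775 m from the base axis. Payload 4 kg.
Tool frame: the origin (TCP) lies midway between the tips of the shut fingers; the grasp point (between the pads) lies 19 mm behind it; z points along the fingers, y is the line along which they close (so a half turn about z gives the same grasp; the last joint's range is limited). The gripper opens to 94 mm and grips with 3 to 60 N. Pads are 16 mm wide; open, the fingers measure 119 mm over their backs; the gripper's body (75 mm by 177 mm) begins 78 mm behind the grasp point.
Start: joints at [-1.361, 0.087, 1.371, -0, 1.684, -0.103], TCP at [0.169, -0.523, 0.206] pointing down, gripper open.
Joint ranges: [-3.1, 3.1], [-0.76, 2.03], [0.27, 2.55], [-1.08, 4.22], [0.17, 2.65], [-2.57, 2.57]. Speed limits (rad/s): [2.79, 2.79, 3.14, 3.14, 3.14, 3.14].

INTERFACE

Orientations are given as [roll, pitch, yaw] about the fixed x, y, z axes, in that order (R = Rz(yaw) Ry(pitch) Rx(roll)).
In Python, from bench import get_obs, snapshot, close_job gives the robot as it stands. The module is installed in compiled form; this text tells all that it offers.
- The arm moves only by the tool drive_tool, never from a script. Its argument "commands" is a list of rows, each a list of 6 numbers: the shift along the tool's x, y, z in units of 0.04 m (1.0 is 0.04 m), then the turn, a rotation vector about the tool's x, y, z in units of 0.1 rad (1.0 is 0.1 rad). In form: [[dx, dy, dz, wx, wy, wz], ...]. A call has 1 to 20 rows; each row shifts and turns the commanded pose from where the row before left it, along the tool's axes as they then stand; what a row does not reach is not made up. A row lasts 1/8 s, in which the tool goes at most 62.5 mm and 10.7 degrees, less where a joint would pass 70% of its speed; a pose out of reach is approached as far as the arm can. A call with a number of a shift or a turn outside -1 to 1 is refused whole. A call with a gripper value outside its range is refused whole. "gripper" is the closure, from 0 (fully open) to 1 (shut), set as the call begins (left out, the last holds). The fingers move at their own pace and stop on an object; the grip force is fixed at half the most. Time passes only in rows, so rows that do not move let the fingers close. It gives the time, the measured TCP pose, the force, the opening and the grip force at its end, in the units of the state.
- get_obs(): the state, without advancing time (a new reading comes with each control period).
- snapshot(name): name is "side" or "top"; returns a dict with "image" (480x640x3 uint8, blue, green, red), "range_z" (480x640 float32, m along the optical axis (not along the pixel's ray), 0 where there is no reading), "fx", "fy", "cx", "cy" (pixels), "rvec" (rotation vector, rad) and "tvec" (3), from world to camera coordinates, as OpenCV has them. Camera axes: x right, y down, z forward; pixel columns grow to the right and rows downward; lengths in m; the calibration is good to about 2 mm. A picture is of the moment at which its call begins.
- close_job(): hands the job in; it is judged then, once.
The state is a dict: "time": time; "joint_positions": joint angles; "qvel": joint speeds; "joint_torque": joint torques, N m; "tool_pos": TCP position; "ee_rot": TCP orientation; "wrist_force": force on the tool from outside, world axes, zero at the start; "wrist_torque": the same for the moment, N m; "width": finger opening in m; "finger_force": force on a finger pad.
Only numpy, scipy, OpenCV 4.12 (cv2) and the standard library are available. Lean on these libraries where they do the work, as an engineer would, in place of code of your own. Each camera call takes 0.05 s, during which the arm holds its last target. There are 200 camera calls.

## Working session

There is one attempt and no reset: what is moved stays moved. The work goes in short steps, Python scripts to look and compute and a tool call to move; the robot and the scene stay as the last step left them, time stands still between calls to the robot, and variables do not carry over. Pictures are saved under pics/ and viewed, at most 10 in all, crops included, and the job is handed in when it is done.

Besides the shell and the picture viewer there is one more tool, called after "Emit:" as name(argument=value, ...), one argument or row to a line, values as JSON. drive_tool: Moves the arm, as the interface text tells. Its arguments: {"type":"object","properties":{"commands":{"type":"array"},"gripper":{"type":"number"}},"required":["commands"]}

```bash
mkdir -p pics
python3 - <<'E'
from bench import get_obs, snapshot
import cv2,numpy as np,pickle
for n in("side","top"):
    s=snapshot(n); cv2.imwrite(f"pics/{n}0.png",s["image"]); pickle.dump(s,open(f"{n}0.pkl","wb"))
    R=cv2.Rodrigues(np.array(s["rvec"],float))[0]; print(n,s["fx"],s["cx"],s["cy"],-R.T@np.ravel(s["tvec"]),R[2])
o=get_obs(); print(o)
E
```

```text
side 450.749018728166 320.7166537849428 241.9092567893753 [ 0.33872174 -0.52535622  0.72550066] [ 0.30451904  0.59477289 -0.74398479]
top 518.1452169315385 312.2259058346218 233.06124059895697 [ 0.42899134 -0.06128209  1.23936254] [ 0.16488244  0.02058318 -0.98609843]
{'time': 0.1, 'joint_positions': array([-1.36112319e+00,  8.78819716e-02,  1.37209664e+00,  1.70621460e-05,
        1.68357280e+00, -1.03080797e-01]), 'qvel': array([ 1.59562191e-03, -9.81269993e-05, -1.80137890e-03,  9.87519614e-05,
       -1.19825624e-03, -1.42612972e-04]), 'joint_torque': array([ 1.51985634e-03, -3.41254306e+01, -3.03300869e+01,  7.18794158e-02,
        3.04635172e-02, -1.03918560e-04]), 'tool_pos': array([ 0.16913403, -0.52283928,  0.20442402]), 'ee_rot': array([-3.13964603e+00, -2.18420774e-04,  3.12755629e-01]), 'wrist_force': array([ 0.69972779,  0.11787346, -0.25463971]), 'wrist_torque': array([ 0.07580571, -0.00857201, -0.02837352]), 'finger_force': 0.0, 'width': 0.0940089811565839}
```

View pics/side0.png

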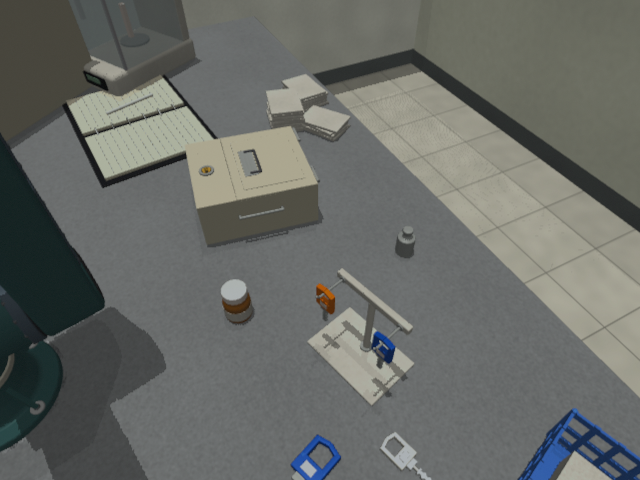

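View pics/top0.png

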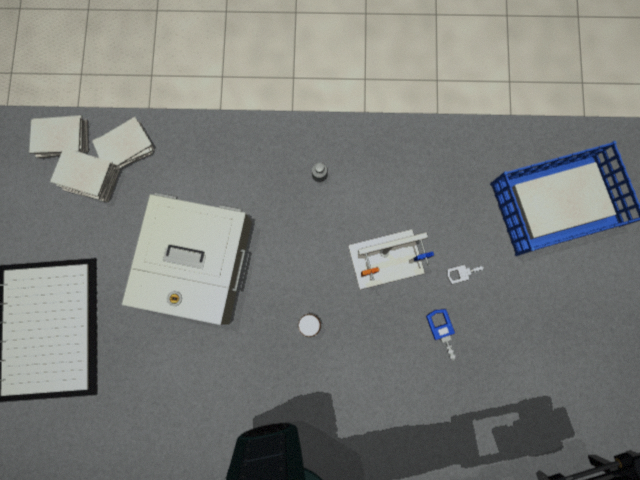

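```bash
cat > h.py <<'E'
import cv2,numpy as np,pickle
from bench import get_obs,snapshot
def cam(s):
    R=cv2.Rodrigues(np.array(s["rvec"],float))[0]; t=np.ravel(s["tvec"]); return R,t
def ray(s,u,v):
    R,t=cam(s); d=R.T@np.array([(u-s["cx"])/s["fx"],(v-s["cy"])/s["fy"],1.]); return -R.T@t,d
def onz(s,u,v,z):
    c,d=ray(s,u,v); return c+d*(z-c[2])/d[2]
def proj(s,p):
    R,t=cam(s); q=R@np.asarray(p,float)+t; return np.array([s["fx"]*q[0]/q[2]+s["cx"],s["fy"]*q[1]/q[2]+s["cy"]])
def tri(rays):
    A=np.zeros((3,3));b=np.zeros(3)
    for c,d in rays:
        d=d/np.linalg.norm(d);P=np.eye(3)-np.outer(d,d);A+=P;b+=P@c
    p=np.linalg.solve(A,b)
    return p,[np.linalg.norm((np.eye(3)-np.outer(d,d)/(d@d))@(p-c)) for c,d in rays]
def mask(s,kind,box):
    b,g,r=[s["image"][...,i].astype(int) for i in range(3)]
    m=dict(blue=(b>r+40)&(b>g+30),orange=(r>b+60)&(r>g+40),brass=(r>b+45)&(g>b+20))[kind]
    k=np.zeros_like(m);x0,y0,x1,y1=box;k[y0:y1,x0:x1]=1
    return (m&k).astype(np.uint8)
def cloud(s,m):
    v,u=np.nonzero(m&(s["range_z"]>0)); z=s["range_z"][v,u]; R,t=cam(s)
    P=np.stack([(u-s["cx"])/s["fx"]*z,(v-s["cy"])/s["fy"]*z,z],1); return (P-t)@R
E
python3 - <<'E'
from h import *
S=pickle.load(open("side0.pkl","rb"));T=pickle.load(open("top0.pkl","rb"))
def rep(n,kind,bs,bt):
    rs=[]
    for s,b in((S,bs),(T,bt)):
        m=mask(s,kind,b);v,u=np.nonzero(m);P=cloud(s,m)
        print(n,len(u),u.mean().round(1),v.mean().round(1),"bb",u.min(),u.max(),v.min(),v.max(),"med",np.median(P,0).round(4),"min",np.percentile(P,2,0).round(4),"max",np.percentile(P,98,0).round(4))
        r=cv2.minAreaRect(np.stack([u,v],1).astype(np.float32));print("  rect",r)
        rs.append(ray(s,u.mean(),v.mean()))
    print("  tri",tri(rs))
rep("blue",'blue',(360,325,400,370),(405,245,440,270))
rep("orange",'orange',(305,275,345,320),(355,260,385,282))
rep("brass",'brass',(190,155,222,185),(160,285,190,312))
for s,p in((S,(206.5,170)),(T,(175,298))): print(onz(s,*p,.117))
# box top points cloud (top cam)
t=T; z=cloud(t,np.ones((480,640),bool)) if 0 else None
m=np.zeros((480,640),bool);m[180:335,110:262]=1
R,tt=cam(T);v,u=np.nonzero(m&(T["range_z"]>0));P=cloud(T,m)
k=np.abs(P[:,2]-.113)<.006
r=cv2.minAreaRect(P[k,:2].astype(np.float32)*1000);print("boxtop",k.sum(),r,cv2.boxPoints(r))
m=np.zeros((480,640),bool);m[225:265,350:435]=1;P=cloud(T,m);k=np.abs(P[:,2]-.157)<.006
b,g,rr=[T["image"][...,i].astype(int) for i in range(3)]
r=cv2.minAreaRect(P[k,:2].astype(np.float32)*1000);print("bar",k.sum(),r,cv2.boxPoints(r))
a=S["image"][255:405,290:430];c=T["image"][225:295,340:440];d=S["image"][150:190,180:235];e=T["image"][280:320,150:205]
f=lambda x,w,h:cv2.resize(x,(w,h),interpolation=cv2.INTER_CUBIC)
cv2.imwrite("pics/c1.png",np.vstack([np.hstack([f(a,400,300),f(c,400,300)]),np.hstack([f(d,400,290),f(e,400,290)])]))
E
```

```text
blue 338 384.0 345.5 bb 372 394 331 362 med [ 0.5679 -0.2802  0.1451] min [ 0.5603 -0.2934  0.1152] max [ 0.5748 -0.261   0.1568]
  rect ((383.391357421875, 345.7156677246094), (31.540027618408203, 17.126571655273438), 47.290611267089844)
blue 91 424.6 255.2 bb 415 433 251 259 med [ 0.5691 -0.2783  0.1551] min [ 0.561  -0.3191 -0.0008] max [ 0.598  -0.2601  0.1605]
  rect ((423.9706115722656, 255.3824005126953), (5.093247890472412, 19.160314559936523), 75.96376037597656)
  tri (array([ 0.56972209, -0.27841887,  0.13929414]), [np.float64(0.0012988704446112638), np.float64(0.00129887044461118)])
orange 267 326.0 296.8 bb 316 334 283 313 med [ 0.5326 -0.1661  0.1447] min [ 0.5249 -0.1788  0.1156] max [ 0.5398 -0.1463  0.1568]
  rect ((325.5000305175781, 297.5000305175781), (29.698484420776367, 15.55634880065918), 45.0)
orange 74 369.9 270.8 bb 362 378 268 274 med [ 0.5328 -0.1616  0.1556] min [ 0.5263 -0.1794  0.0065] max [ 0.5529 -0.1457  0.1605]
  rect ((369.9411926269531, 270.76470947265625), (4.365641117095947, 16.97749137878418), 75.96376037597656)
  tri (array([ 0.53435765, -0.162
[... 333 characters left out ...]
86 0.2475 0.109 ] max [0.4759 0.2656 0.1209]
  rect ((174.0, 298.0), (8.0, 8.0), 90.0)
  tri (array([0.46624388, 0.25781441, 0.11577607]), [np.float64(0.0008531586541333222), np.float64(0.0008531586541331845)])
[0.46563063 0.25342512 0.117     ]
[0.46729038 0.25479277 0.117     ]
boxtop 11222 ((558.509521484375, 241.3808135986328), (222.67422485351562, 257.60296630859375), 80.33966827392578) [[412.85132 153.23627]
 [666.80145 110.00869]
 [704.1677  329.52536]
 [450.2176  372.75293]]
bar 541 ((567.0117797851562, -217.04779052734375), (65.15359497070312, 153.22024536132812), 14.802470207214355) [[ 515.9432  -151.30315]
 [ 555.08905 -299.4384 ]
 [ 618.0804  -282.79242]
 [ 578.9345  -134.6572 ]]
```

View pics/c1.png

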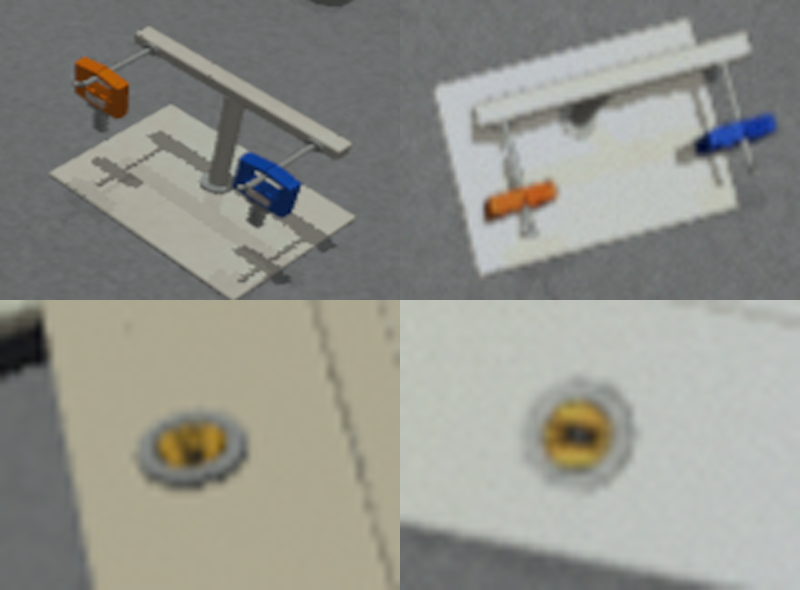

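The side view shows the blue key on its hook at (384,346), orange at (326,297), and the lock at (206,170). In the top view they are at (424,255), (370,271) and (174,298). The stand yaw is about 0.297 and the box yaw about -0.169. First I move above the blue key.

Emit:
drive_tool(
  commands=[
    [0.4, -0.1, 0, 0, 0, 0.16],
    [0.8, -0.2, 0, 0, 0, 0],
    [0.8, -0.2, 0, 0, 0, 0],
    [0.8, -0.2, 0, 0, 0, 0],
    [0.8, -0.2, 0, 0, 0, 0],
    [0.8, -0.2, 0, 0, 0, 0],
    [0.8, -0.2, 0, 0, 0, 0],
    [0.8, -0.2, 0, 0, 0, 0],
    [0.8, -0.2, 0, 0, 0, 0],
    [0.8, -0.2, 0, 0, 0, 0],
    [0.8, -0.2, 0, 0, 0, 0],
    [0.8, -0.2, 0, 0, 0, 0],
    [0.8, -0.2, 0, 0, 0, 0],
    [0.8, -0.2, 0, 0, 0, 0],
    [0.4, -0.1, 0, 0, 0, 0],
    [0, 0, 0, 0, 0, 0],
    [0, 0, 0, 0, 0, 0],
  ],
  gripper=0,
)

```text
time: 2.22
tool_pos: [0.564, -0.2856, 0.2054]
ee_rot: [3.141, 0.001, 0.296]
wrist_force: [0.5, 0.2, 0.3]
width: 0.0937
finger_force: 0.0
```

Emit:
drive_tool(
  commands=[
    [0.2, -0.14, 0, 0, 0, 0],
    [0, 0, 0.4, 0, 0, 0],
    [0, 0, 0.4, 0, 0, 0],
    [0, 0, 0, 0, 0, 0],
    [0, 0, 0, 0, 0, 0],
  ],
)

```text
time: 2.85
tool_pos: [0.5706, -0.2773, 0.1731]
ee_rot: [-3.141, 0.0, 0.297]
wrist_force: [0.2, -0.7, 0.5]
width: 0.0939
finger_force: 0.0
```

Run:
```python
from h import *
s=snapshot("side");t=snapshot("top");o=get_obs();print(o["tool_pos"],o["ee_rot"])
f=lambda x,w,h:cv2.resize(x,(w,h),interpolation=cv2.INTER_CUBIC)
cv2.imwrite("pics/g1.png",np.hstack([f(s["image"][210:390,290:470],400,400),f(t["image"][195:295,370:470],400,400)]))
for dy in(-.047,.047):
  c=o["tool_pos"]+np.array([.292,-.956,0])*dy; print(proj(s,c),proj(t,c))
```

```text
[ 0.5710267  -0.27752683  0.17413767] [ 3.14063590e+00 -7.41717264e-04  2.96705455e-01]
[363.02397342 311.47884791] [405.42766072 259.11290588]
[414.80525018 354.03517107] [449.01669898 246.98492666]
```

View pics/g1.png

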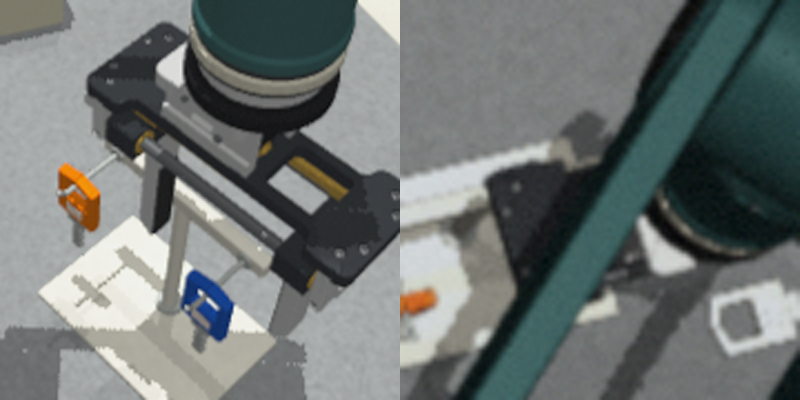

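The fingers straddle the blue head in the side view, with the left fingertip at about (363,311). Now I descend and grip.

Emit:
drive_tool(
  commands=[
    [0, 0, 0.3, 0, 0, 0],
    [0, 0, 0.4, 0, 0, 0],
    [0, 0, 0.4, 0, 0, 0],
    [0, 0, 0.36, 0, 0, 0],
    [0, 0, 0, 0, 0, 0],
    [0, 0, 0, 0, 0, 0],
  ],
)

```text
time: 3.7
tool_pos: [0.571, -0.2774, 0.1154]
ee_rot: [3.141, -0.0, 0.297]
wrist_force: [-0.8, -0.7, 0.4]
width: 0.094
finger_force: 0.0
```

Emit:
drive_tool(
  commands=[
    [0, 0, 0, 0, 0, 0],
    [0, 0, 0, 0, 0, 0],
    [0, 0, 0, 0, 0, 0],
    [0, 0, 0, 0, 0, 0],
    [0, 0, 0, 0, 0, 0],
    [0, 0, 0, 0, 0, 0],
  ],
  gripper=1,
)

```text
time: 4.45
tool_pos: [0.5707, -0.2772, 0.1151]
ee_rot: [-3.141, 0.0, 0.297]
wrist_force: [0.3, 0.6, 0.2]
width: 0.0373
finger_force: 0.2
```

Emit:
drive_tool(
  commands=[
    [0, 0, 0, 0, 0, 0],
    [0, 0, 0, 0, 0, 0],
    [0, 0, 0, 0, 0, 0],
  ],
)

```text
time: 4.82
tool_pos: [0.5707, -0.2772, 0.1151]
ee_rot: [-3.141, 0.0, 0.297]
wrist_force: [-0.1, 0.4, 0.9]
width: 0.0356
finger_force: 30.0
```

Run:
```python
from h import *
s=snapshot("side")
f=lambda x,w,h:cv2.resize(x,(w,h),interpolation=cv2.INTER_CUBIC)
cv2.imwrite("pics/g2.png",f(s["image"][250:400,320:440],640,600*4//3-200))
```

```text
(no output)
```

View pics/g2.png

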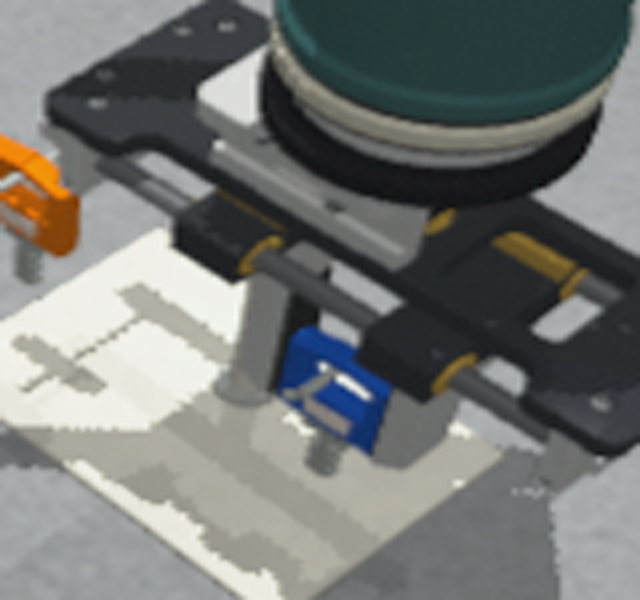

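The key is gripped between both fingers with the hook still through its window. Next I lift 11.5 mm and draw it off along tool -x.

Emit:
drive_tool(
  commands=[
    [0, 0, -0.1, 0, 0, 0],
    [0, 0, -0.1, 0, 0, 0],
    [0, 0, -0.09, 0, 0, 0],
    [0, 0, 0, 0, 0, 0],
    [0, 0, 0, 0, 0, 0],
  ],
)

```text
time: 5.5
tool_pos: [0.5708, -0.2773, 0.1267]
ee_rot: [3.142, 0.0, 0.297]
wrist_force: [0.2, 0.3, -0.2]
width: 0.0355
finger_force: 30.0
```

Emit:
drive_tool(
  commands=[
    [-0.1, 0, 0, 0, 0, 0],
    [-0.2, 0, 0, 0, 0, 0],
    [-0.2, 0, 0, 0, 0, 0],
    [-0.2, 0, 0, 0, 0, 0],
    [-0.2, 0, 0, 0, 0, 0],
    [-0.2, 0, 0, 0, 0, 0],
    [-0.2, 0, 0, 0, 0, 0],
    [-0.2, 0, 0, 0, 0, 0],
    [0, 0, 0, 0, 0, 0],
  ],
)

```text
time: 6.62
tool_pos: [0.5129, -0.2951, 0.1268]
ee_rot: [3.141, -0.0, 0.296]
wrist_force: [0.1, 0.3, -1.0]
width: 0.0356
finger_force: 30.0
```

Emit:
drive_tool(
  commands=[
    [0, 0, -0.4, 0, 0, 0],
    [0, 0, -0.6, 0, 0, 0],
    [0, 0, -0.6, 0, 0, -0.5],
    [0, 0, 0, 0, 0, -1],
    [0, 0, 0, 0, 0, -1],
    [0, 0, 0, 0, 0, -1],
    [0, 0, 0, 0, 0, -1],
    [0, 0, 0, 0, 0, -1],
    [0, 0, 0, 0, 0, -1],
    [0, 0, 0, 0, 0, -1],
    [0, 0, 0, 0, 0, -1],
    [0, 0, 0, 0, 0, -1],
    [0, 0, 0, 0, 0, -1],
    [0, 0, 0, 0, 0, -1],
    [0, 0, 0, 0, 0, -1],
    [0, 0, 0, 0, 0, -1],
    [0, 0, 0, 0, 0, -1],
    [0, 0, 0, 0, 0, -1],
    [0, 0, 0, 0, 0, -1],
    [0, 0, 0, 0, 0, -1],
  ],
)

```text
time: 9.12
tool_pos: [0.5141, -0.2949, 0.1922]
ee_rot: [3.141, 0.002, 2.051]
wrist_force: [-1.0, -0.4, 0.0]
width: 0.0358
finger_force: 30.0
```

Emit:
drive_tool(
  commands=[
    [0, 0, 0, 0, 0, -1],
    [0, 0, 0, 0, 0, -1],
    [0, 0, 0, 0, 0, -1],
    [0, 0, 0, 0, 0, -1],
    [0, 0, 0, 0, 0, -1],
    [0, 0, 0, 0, 0, -1],
    [0, 0, 0, 0, 0, -1],
    [0, 0, 0, 0, 0, -1],
    [0, 0, 0, 0, 0, -1],
    [0, 0, 0, 0, 0, -0.3],
    [0, 0, 0, 0, 0, 0],
    [0, 0, 0, 0, 0, 0],
  ],
)

```text
time: 10.62
tool_pos: [0.5135, -0.2948, 0.1909]
ee_rot: [-3.141, 0.0, 2.976]
wrist_force: [-0.9, -0.2, -0.0]
width: 0.0357
finger_force: 30.0
```

Emit:
drive_tool(
  commands=[
    [0.1, 0.4, 0, 0, 0, 0],
    [0.2, 0.78, 0, 0, 0, 0],
    [0.2, 0.78, 0, 0, 0, 0],
    [0.2, 0.78, 0, 0, 0, 0],
    [0.2, 0.78, 0, 0, 0, 0],
    [0.2, 0.78, 0, 0, 0, 0],
    [0.2, 0.78, 0, 0, 0, 0],
    [0.2, 0.78, 0, 0, 0, 0],
    [0.2, 0.78, 0, 0, 0, 0],
    [0.2, 0.78, 0, 0, 0, 0],
    [0.2, 0.78, 0, 0, 0, 0],
    [0.2, 0.78, 0, 0, 0, 0],
    [0.2, 0.78, 0, 0, 0, 0],
    [0.2, 0.78, 0, 0, 0, 0],
    [0.2, 0.78, 0, 0, 0, 0],
    [0.2, 0.78, 0, 0, 0, 0],
    [0.2, 0.78, 0, 0, 0, 0],
    [0.14, 0.54, 0, 0, 0, 0],
    [0, 0, 0, 0, 0, 0],
    [0, 0, 0, 0, 0, 0],
  ],
)

```text
time: 13.12
tool_pos: [0.4653, 0.2569, 0.1907]
ee_rot: [-3.141, 0.0, 2.977]
wrist_force: [0.4, -1.0, -0.6]
width: 0.0354
finger_force: 30.0
```

Run:
```python
from h import *
S=pickle.load(open("side0.pkl","rb"));T=pickle.load(open("top0.pkl","rb"))
s=snapshot("side");t=snapshot("top");o=get_obs();print(o["tool_pos"],o["ee_rot"])
pickle.dump((s,t,o),open("n1.pkl","wb"))
f=lambda x,w,h:cv2.resize(x,(w,h),interpolation=cv2.INTER_CUBIC)
cv2.imwrite("pics/n1.png",np.hstack([f(s["image"][125:195,170:240],560,560),f(t["image"][270:330,145:175+0],240,480)[:,:].repeat(1,0) if 0 else f(t["image"][258:338,140:175],240,560)]))
for dz in(0,-.0465): print(proj(s,o["tool_pos"]+[0,0,dz]),proj(t,o["tool_pos"]+[0,0,dz]))
# lock ring: grayish (low saturation, darker than cream) -> hull ellipse
for n,im,(x0,y0,x1,y1) in(("S",S,(192,158,222,184)),("T",T,(160,284,190,314))):
    K=8;c=cv2.resize(im["image"][y0:y1,x0:x1],None,fx=K,fy=K,interpolation=cv2.INTER_CUBIC).astype(int)
    bg=np.median(im["image"][y0:y1,x0:x1].reshape(-1,3),0); m=(np.abs(c-bg).sum(2)>60).astype(np.uint8)
    cs,_=cv2.findContours(m,0,1);k=max(cs,key=cv2.contourArea);h=cv2.convexHull(k);e=cv2.fitEllipse(h)
    u=(e[0][0]+.5)/K-.5+x0;v=(e[0][1]+.5)/K-.5+y0
    print(n,u,v,np.array(e[1])/K,e[2],onz(im,u,v,.117))
    if n=="S":a=(u,v)
print(tri([ray(S,*a),ray(T,u,v)]))
# box front edge / lid lines orientation: hull of box top from clouds
P=cloud(T,np.pad(np.ones((155,152),bool),((180,145),(110,378))))
q=P[np.abs(P[:,2]-.113)<.005][:,:2].astype(np.float32)
h=cv2.approxPolyDP(cv2.convexHull((q*1000).astype(np.float32)),8,True)[:,0];print(h)
```

```text
[0.46564615 0.25647291 0.19072441] [-3.14121754e+00  1.32451863e-04  2.97576548e+00]
[199.10606212 140.12743051] [163.98643227 297.27309571]
[203.59305067 158.84982935] [170.56940654 298.22470967]
S 206.03037357330322 170.6544370651245 [11.0775528  15.93270779] 79.98999786376953 [0.46408505 0.25177683 0.117     ]
T 174.3207015991211 298.19249153137207 [15.46649361 16.45615005] 38.2213020324707 [0.46683941 0.25623729 0.117     ]
(array([0.4660417 , 0.25777867, 0.11215532]), [np.float64(0.0009760225079871174), np.float64(0.0009760225079870298)])
[[700.1511   317.81833 ]
 [688.27454  330.35638 ]
 [451.57108  371.5482  ]
 [414.6351   153.09941 ]
 [659.2582   113.150154]]
```

View pics/n1.png

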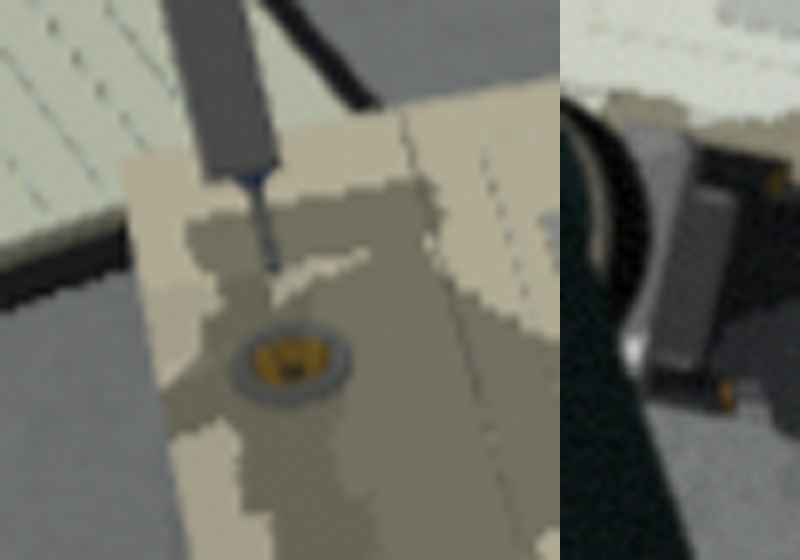

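The side view shows the tip at (203.8,158.5), against a predicted (203.6,158.9). The ring centre is at about (206,169.8), so alignment is within 1–2 mm. I'll lower the key to the mouth.

Emit:
drive_tool(
  commands=[
    [-0.02, -0.01, 0.2, 0, 0, 0],
    [0, 0, 0.2, 0, 0, 0],
    [0, 0, 0.15, 0, 0, 0],
    [0, 0, 0.1, 0, 0, 0],
    [0, 0, 0, 0, 0, 0],
    [0, 0, 0, 0, 0, 0],
  ],
)

```text
time: 13.98
tool_pos: [0.4666, 0.2569, 0.1649]
ee_rot: [3.141, 0.0, 2.977]
wrist_force: [-0.0, -0.0, -1.0]
width: 0.0358
finger_force: 30.0
```

Emit:
drive_tool(
  commands=[
    [0, 0, 0.05, 0, 0, 0],
    [0, 0, 0.05, 0, 0, 0],
    [0, 0, 0, 0, 0, 0],
  ],
)

```text
time: 14.35
tool_pos: [0.4663, 0.2568, 0.1606]
ee_rot: [3.142, -0.0, 2.977]
wrist_force: [0.2, 0.1, 0.1]
width: 0.0359
finger_force: 30.0
```

Run:
```python
from h import *
s=snapshot("side");o=get_obs();print(o["tool_pos"],o["wrist_force"],o["wrist_torque"])
f=lambda x,w,h:cv2.resize(x,(w,h),interpolation=cv2.INTER_CUBIC)
cv2.imwrite("pics/n2.png",f(s["image"][140:190,180:230],600,600))
print(proj(s,o["tool_pos"]+[0,0,-.0465]))
```

```text
[0.46630529 0.25679929 0.16066527] [-0.78627039 -0.54714851  0.35259339] [ 0.06203322 -0.0484984   0.0094804 ]
[206.57430622 170.05634457]
```

View pics/n2.png

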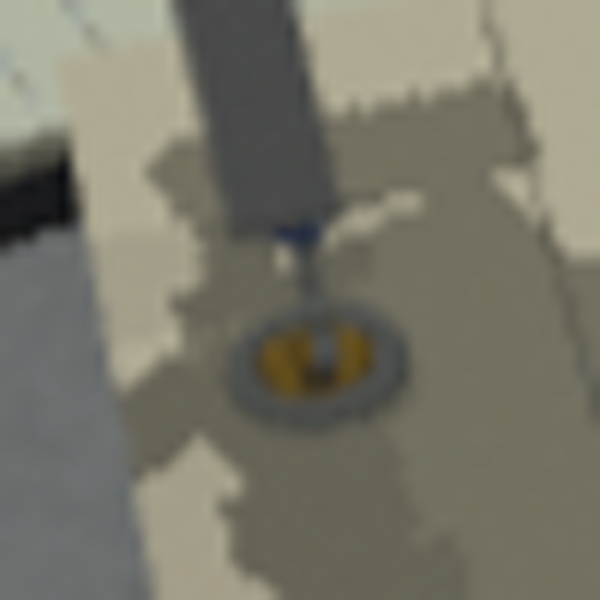

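The tip is in the mouth at about (206.6,169.8), roughly 1 mm to the +x side of the ring centre at (206.0,169.8). I'll nudge it and keep descending while watching force.

Emit:
drive_tool(
  commands=[
    [0.015, 0, 0.04, 0, 0, 0],
    [0, 0, 0.04, 0, 0, 0],
    [0, 0, 0, 0, 0, 0],
  ],
)

```text
time: 14.78
tool_pos: [0.4656, 0.2571, 0.1583]
ee_rot: [3.141, -0.0, 2.977]
wrist_force: [-2.6, 1.4, 4.0]
width: 0.0357
finger_force: 30.0
```

Emit:
drive_tool(
  commands=[
    [0, 0, 0.04, 0, 0, 0],
    [0, 0, 0.04, 0, 0, 0],
    [0, 0, 0, 0, 0, 0],
  ],
)

```text
time: 15.15
tool_pos: [0.4652, 0.2576, 0.1541]
ee_rot: [3.14, -0.002, 2.977]
wrist_force: [-3.3, 2.5, 2.2]
width: 0.0355
finger_force: 30.0
```

Emit:
drive_tool(
  commands=[
    [0.024, 0.017, 0.02, 0, 0, 0],
    [0, 0, 0.03, 0, 0, 0],
    [0, 0, 0, 0, 0, 0],
  ],
)

```text
time: 15.52
tool_pos: [0.465, 0.2578, 0.1517]
ee_rot: [3.142, -0.0, 2.977]
wrist_force: [-1.0, 2.2, -1.2]
width: 0.0359
finger_force: 30.0
```

Emit:
drive_tool(
  commands=[
    [0, 0, 0.04, 0, 0, 0],
    [0, 0, 0.03, 0, 0, 0],
    [0, 0, 0, 0, 0, 0],
  ],
)

```text
time: 15.9
tool_pos: [0.4651, 0.2576, 0.1493]
ee_rot: [-3.142, 0.0, 2.977]
wrist_force: [-1.9, 3.0, -0.0]
width: 0.036
finger_force: 30.0
```

Emit:
drive_tool(
  commands=[
    [0.013, 0.017, 0.03, 0, 0, 0],
    [0, 0, 0.04, 0, 0, 0],
    [0, 0, 0, 0, 0, 0],
  ],
)

```text
time: 16.27
tool_pos: [0.465, 0.2582, 0.1465]
ee_rot: [-3.141, 0.001, 2.977]
wrist_force: [-0.4, 0.8, -0.1]
width: 0.0357
finger_force: 30.0
```

Emit:
drive_tool(
  commands=[
    [0, 0, 0.04, 0, 0, 0.1],
    [0, 0, 0.04, 0, 0, -0.1],
    [0, 0, 0, 0, 0, 0],
  ],
)

```text
time: 16.65
tool_pos: [0.4651, 0.2585, 0.1458]
ee_rot: [3.141, 0.002, 2.976]
wrist_force: [-2.2, -1.0, 9.3]
width: 0.0354
finger_force: 30.0
```

Emit:
drive_tool(
  commands=[
    [0, 0, 0.03, 0, 0, 0.25],
    [0, 0, 0.03, 0, 0, -0.5],
    [0, 0, 0.03, 0, 0, 0.25],
    [0, 0, 0, 0, 0, 0],
  ],
)

```text
time: 17.15
tool_pos: [0.4646, 0.2581, 0.139]
ee_rot: [-3.141, -0.0, 2.976]
wrist_force: [-0.6, -0.6, -0.3]
width: 0.0358
finger_force: 30.0
```

Emit:
drive_tool(
  commands=[
    [0, 0, 0.03, 0, 0, 0.25],
    [0, 0, 0.03, 0, 0, -0.5],
    [0, 0, 0.03, 0, 0, 0.25],
    [0, 0, 0, 0, 0, 0],
  ],
)

```text
time: 17.65
tool_pos: [0.465, 0.2585, 0.1373]
ee_rot: [3.141, 0.001, 2.974]
wrist_force: [-0.8, 0.2, 4.3]
width: 0.0359
finger_force: 30.0
```

Emit:
drive_tool(
  commands=[
    [0, 0, 0.03, 0, 0, 0.25],
    [0, 0, 0.03, 0, 0, -0.5],
    [0, 0, 0.03, 0, 0, 0.25],
    [0, 0, 0, 0, 0, 0],
  ],
)

```text
time: 18.15
tool_pos: [0.4652, 0.259, 0.136]
ee_rot: [3.139, 0.003, 2.975]
wrist_force: [-3.2, -0.7, 12.7]
width: 0.0355
finger_force: 30.0
```

Emit:
drive_tool(
  commands=[
    [0, 0, 0.03, 0, 0, 0.25],
    [0, 0, 0.03, 0, 0, -0.5],
    [0, 0, 0.03, 0, 0, 0.25],
    [0, 0, 0, 0, 0, 0],
  ],
)

```text
time: 18.65
tool_pos: [0.4648, 0.2583, 0.1292]
ee_rot: [-3.141, 0.0, 2.975]
wrist_force: [-0.4, -0.8, 2.4]
width: 0.0355
finger_force: 30.0
```

Emit:
drive_tool(
  commands=[
    [0, 0, 0.03, 0, 0, 0.2],
    [0, 0, 0.03, 0, 0, -0.4],
    [0, 0, 0, 0, 0, 0.2],
    [0, 0, 0, 0, 0, 0],
  ],
)

```text
time: 19.15
tool_pos: [0.4651, 0.2585, 0.1288]
ee_rot: [3.141, 0.002, 2.975]
wrist_force: [-2.7, -0.8, 10.9]
width: 0.0358
finger_force: 30.0
```

Emit:
drive_tool(
  commands=[
    [0, 0, 0.03, 0, 0, 0.2],
    [0, 0, 0.03, 0, 0, -0.4],
    [0, 0, 0, 0, 0, 0.2],
    [0, 0, 0, 0, 0, 0],
  ],
)

```text
time: 19.65
tool_pos: [0.4652, 0.2586, 0.1286]
ee_rot: [3.14, 0.003, 2.975]
wrist_force: [-4.8, -3.3, 18.2]
width: 0.0357
finger_force: 30.0
```

Emit:
drive_tool(
  commands=[
    [0, 0, 0.03, 0, 0, 0.2],
    [0, 0, 0.03, 0, 0, -0.4],
    [0, 0, 0, 0, 0, 0.2],
    [0, 0, 0, 0, 0, 0],
  ],
)

```text
time: 20.15
tool_pos: [0.4653, 0.2587, 0.1283]
ee_rot: [3.139, 0.004, 2.976]
wrist_force: [-7.8, -4.2, 24.8]
width: 0.0354
finger_force: 30.0
```

Run:
```python
from h import *
s=snapshot("side");o=get_obs();print(o["tool_pos"],o["wrist_force"],o["wrist_torque"],o["joint_positions"])
f=lambda x,w,h:cv2.resize(x,(w,h),interpolation=cv2.INTER_CUBIC)
cv2.imwrite("pics/n3.png",f(s["image"][140:190,180:230],600,600))
```

```text
[0.46528965 0.2587019  0.12830333] [-8.09535941 -3.34471744 25.05475639] [-0.68344454  1.52480838  0.05205224] [ 4.01093911e-01  7.25583429e-02  1.54001091e+00 -2.60221724e-04
  1.52429839e+00 -1.00380496e+00]
```

View pics/n3.png

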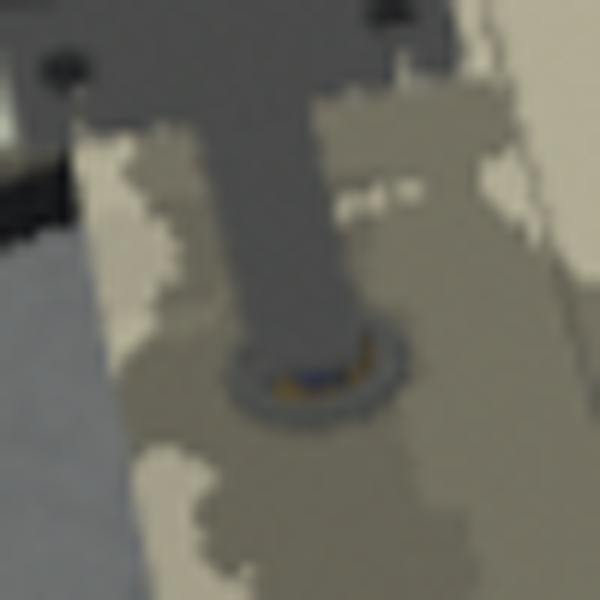

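The key is hard on its seat: force rises with no travel, and in the side view the blue head edge sits just over the lock face at about (206,171). I'll ease the push and start turning.

Emit:
drive_tool(
  commands=[
    [0, 0, -0.06, 0, 0, 0],
    [0, 0, -0.05, 0, 0, 0.5],
    [0, 0, 0, 0, 0, 1],
    [0, 0, 0, 0, 0, 1],
    [0, 0, 0, 0, 0, 0.5],
    [0, 0, 0, 0, 0, 0],
  ],
)

```text
time: 20.95
tool_pos: [0.4651, 0.2591, 0.1287]
ee_rot: [3.139, 0.001, 2.676]
wrist_force: [-3.4, -0.1, 11.5]
width: 0.0355
finger_force: 30.0
```

Run:
```python
from h import *
o=get_obs();print(o["tool_pos"],o["wrist_force"],o["wrist_torque"],o["joint_positions"],o["ee_rot"])
```

```text
[0.46505477 0.2591209  0.12874101] [-3.4110321  -0.12069768 11.49644479] [-0.00961156  0.5476513   0.06568628] [ 4.01277249e-01  7.37761861e-02  1.53782345e+00  8.25759093e-04
  1.52727904e+00 -7.03764676e-01] [3.13898959e+00 1.12714395e-03 2.67580198e+00]
```

Emit:
drive_tool(
  commands=[
    [0, 0, 0, 0, 0, 0.8],
    [0, 0, 0, 0, 0, 0.8],
    [0, 0, 0, 0, 0, 0.8],
    [0, 0, 0, 0, 0, 0.8],
    [0, 0, 0, 0, 0, 0.8],
    [0, 0, 0, 0, 0, 0.8],
    [0, 0, 0, 0, 0, 0.8],
    [0, 0, 0, 0, 0, 0.8],
    [0, 0, 0, 0, 0, 0.6],
    [0, 0, 0, 0, 0, 0],
  ],
)

```text
time: 22.2
tool_pos: [0.4657, 0.2595, 0.1289]
ee_rot: [3.137, -0.001, 1.976]
wrist_force: [-1.7, 0.6, 10.0]
width: 0.0358
finger_force: 30.0
```

Run:
```python
from h import *
o=get_obs();print(o["tool_pos"],o["wrist_force"],o["wrist_torque"],o["ee_rot"])
```

```text
[0.46567574 0.25945957 0.12887282] [-1.66007812  0.57424141  9.9773039 ] [0.08883849 0.28900635 0.10472752] [ 3.13714896e+00 -9.80578903e-04  1.97577621e+00]
```

Emit:
drive_tool(
  commands=[
    [0, 0, 0, 0, 0, 0.8],
    [0, 0, 0, 0, 0, 0.8],
    [0, 0, 0, 0, 0, 0.8],
    [0, 0, 0, 0, 0, 0.8],
    [0, 0, 0, 0, 0, 0.8],
    [0, 0, 0, 0, 0, 0.8],
    [0, 0, 0, 0, 0, 0.8],
    [0, 0, 0, 0, 0, 0.4],
    [0, 0, 0, 0, 0, 0],
  ],
)

```text
time: 23.32
tool_pos: [0.4663, 0.2594, 0.1289]
ee_rot: [3.137, -0.004, 1.376]
wrist_force: [-0.0, 0.5, 9.8]
width: 0.036
finger_force: 30.0
```

Run:
```python
from h import *
o=get_obs();print(o["tool_pos"],o["wrist_force"],o["wrist_torque"],o["ee_rot"])
```

```text
[0.46632477 0.25944221 0.12889189] [-0.04547033  0.49952359  9.7543442 ] [ 0.10128763 -0.03422604  0.14069675] [ 3.13702881 -0.00364409  1.37586315]
```

Emit:
drive_tool(
  commands=[
    [0, 0, 0, 0, 0, 0.5],
    [0, 0, 0, 0, 0, 0.5],
    [0, 0, 0, 0, 0, 0],
  ],
)

```text
time: 23.7
tool_pos: [0.4664, 0.2594, 0.1289]
ee_rot: [3.137, -0.004, 1.276]
wrist_force: [-0.1, 0.7, 10.9]
width: 0.0362
finger_force: 30.0
```

Run:
```python
from h import *
o=get_obs();print(o["tool_pos"],o["wrist_force"],o["wrist_torque"],o["ee_rot"])
```

```text
[0.4664099  0.25939501 0.12885164] [-0.0824743   0.65127035 10.92524755] [ 0.03629519 -0.08815896  0.18033687] [ 3.13724123 -0.00405224  1.27580795]
```

Emit:
drive_tool(
  commands=[
    [0, 0, 0, 0, 0, 0.5],
    [0, 0, 0, 0, 0, 0.3],
    [0, 0, 0, 0, 0, 0],
  ],
)

```text
time: 24.08
tool_pos: [0.4665, 0.2594, 0.1289]
ee_rot: [3.137, -0.004, 1.196]
wrist_force: [-0.1, 1.0, 8.9]
width: 0.0355
finger_force: 30.0
```

Run:
```python
from h import *
o=get_obs();print(o["tool_pos"],o["wrist_force"],o["wrist_torque"],o["ee_rot"],o["width"])
```

```text
[0.46653065 0.25936507 0.12888721] [-0.14038962  1.03966211  8.86442188] [ 0.04076572 -0.12294366  0.13027138] [ 3.13731681 -0.00444781  1.19584669] 0.03552198009522911
```

Emit:
drive_tool(
  commands=[
    [0, 0, 0, 0, 0, 0.4],
    [0, 0, 0, 0, 0, 0],
    [0, 0, 0, 0, 0, 0],
    [0, 0, 0, 0, 0, 0],
    [0, 0, 0, 0, 0, 0],
    [0, 0, 0, 0, 0, 0],
    [0, 0, 0, 0, 0, 0],
    [0, 0, 0, 0, 0, 0],
    [0, 0, 0, 0, 0, 0],
    [0, 0, 0, 0, 0, 0],
    [0, 0, 0, 0, 0, 0],
    [0, 0, 0, 0, 0, 0],
    [0, 0, 0, 0, 0, 0],
    [0, 0, 0, 0, 0, 0],
    [0, 0, 0, 0, 0, 0],
    [0, 0, 0, 0, 0, 0],
  ],
)

```text
time: 26.08
tool_pos: [0.4664, 0.2593, 0.1289]
ee_rot: [3.138, -0.004, 1.156]
wrist_force: [-0.2, 0.8, 8.8]
width: 0.036
finger_force: 30.0
```

Run:
```python
from h import *
s=snapshot("side");o=get_obs();print(o["tool_pos"],o["wrist_force"],o["wrist_torque"],o["ee_rot"],o["width"])
cv2.imwrite("pics/n4.png",cv2.resize(s["image"][100:400,140:440],(600,600)))
```

```text
[0.46643001 0.25933502 0.12887599] [ 0.02304685 -0.03270158  9.32183469] [ 0.07252321 -0.00504017  0.13562265] [ 3.13771155 -0.00445066  1.15607743] 0.035644811732155064
```

View pics/n4.png

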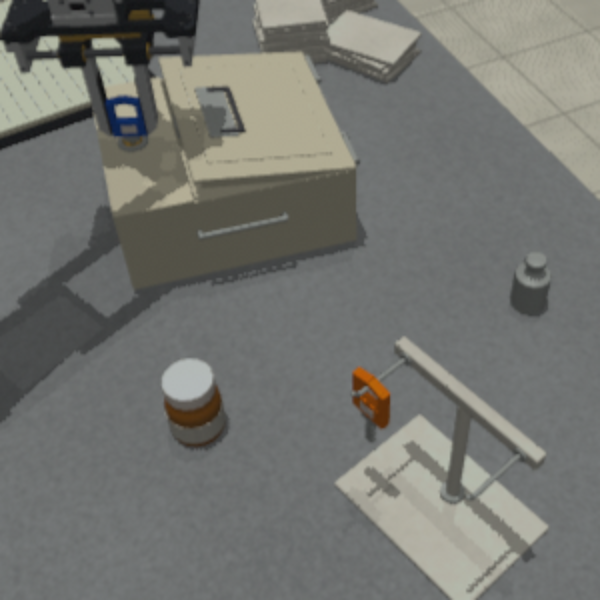

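The lid is ajar with its front edge raised at about (235,190), and the jar, weight and orange key are undisturbed. I'll turn a little more to confirm the stop.

Emit:
drive_tool(
  commands=[
    [0, 0, 0, 0, 0, 0.5],
    [0, 0, 0, 0, 0, 0.3],
    [0, 0, 0, 0, 0, 0],
    [0, 0, 0, 0, 0, 0],
  ],
)

```text
time: 26.62
tool_pos: [0.4665, 0.2593, 0.1289]
ee_rot: [3.138, -0.005, 1.077]
wrist_force: [1.1, 0.2, 9.7]
width: 0.036
finger_force: 30.0
```

Run:
```python
from h import *
w=[]
for i in range(6):
    s=snapshot("side");o=get_obs();w.append([*o["wrist_torque"],*o["wrist_force"]])
print(o["tool_pos"],np.mean(w,0).round(3),np.std(w,0).round(3),o["ee_rot"],o["width"])
P=cloud(s,mask(s,'blue',(185,140,225,175)));print(len(P))
P=P[(P[:,2]>.12)&(P[:,2]<.19)]
for a in np.percentile(P,[3,50,97],axis=0):print(a.round(4))
print(np.degrees(np.arctan2(*np.linalg.svd(P[:,:2]-P[:,:2].mean(0))[2][0][::-1])))
```

```text
[0.46648167 0.25931578 0.12889261] [ 0.032 -0.066  0.3    0.185  0.471  9.678] [0.039 0.02  0.03  0.332 0.673 0.265] [ 3.13784562 -0.00473091  1.07652915] 0.035793711851212745
174
[0.4489 0.2471 0.1247]
[0.4613 0.2574 0.1448]
[0.4773 0.2648 0.1696]
151.1245570355707
```

Emit:
drive_tool(
  commands=[
    [0, 0, 0, 0, 0, 0],
    [0, 0, 0, 0, 0, 0],
    [0, 0, 0, 0, 0, 0],
    [0, 0, 0, 0, 0, 0],
    [0, 0, 0, 0, 0, 0],
    [0, 0, 0, 0, 0, 0],
    [0, 0, 0, 0, 0, 0],
    [0, 0, 0, 0, 0, 0],
  ],
)

```text
time: 27.92
tool_pos: [0.4665, 0.2594, 0.1289]
ee_rot: [3.138, -0.005, 1.077]
wrist_force: [0.4, 0.1, 9.8]
width: 0.0359
finger_force: 30.0
```

Run:
```python
from bench import get_obs,close_job
o=get_obs();print(o["tool_pos"],o["wrist_torque"],o["wrist_force"],o["ee_rot"]);print(close_job())
```

```text
[0.46648815 0.25935928 0.12890085] [ 0.0403784  -0.09119919  0.29992585] [0.38291891 0.08991204 9.79881663] [ 3.13786208 -0.00480702  1.0765477 ]
the job is handed in; nothing more can be done
None
```

I handed the job in at about 28 s with the blue key pushed home, turned to the stop and still gripped, the lid ajar, and the orange key, jar and weight undisturbed; the hand-in returned no verdict.

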